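Pop an eraser from the dispenser and trap it

TASK

Press the blue key of the eraser dispenser right down with one finger so that the pink eraser pops out of its clear tunnel, and trap the eraser with the other finger so that its nose stops on the yellow band of the runway, before it slides off the end. Only stop the eraser, do not lift it, and do not disturb the other things on the table. Finish while still holding: one finger keeping the key fully down, the other stopping the eraser.

Things in the scene. Friction and masses are not known exactly. Their poses are not given: they have to be found in the camera images.
- dispenser: Eraser dispenser fixed to the table: cream base (x -62 to +153, y -32 to +96 mm in its own frame, 32 mm high). Origin on the table top under the centre line of the aluminium runway, z up. The eraser comes out towards its own -x along y = 0; the key is on its +y side. Behind the clear tunnel stands a grey spring housing (x 72 to 150 mm, top 62 mm above the table).
- mouth (a point): Mouth of the clear tunnel, on the runway floor, at x = +4 mm in the dispenser's frame. The tunnel reaches to x = +72 mm, its roof (a 15 mm slot along the middle) 59 mm above the table. At the mouth (x = 0) a black gate stands 9 mm above the floor and holds the eraser; it sinks with the key and frees the eraser when the key is about 9 mm down.
- runway_end (a point): Open end of the runway, on its floor, at x = -62 mm. The floor is 34 mm above the table, 27 mm wide between rails 3 mm high. Once freed, the eraser is pushed by a red spring follower (1 to 2 N all along) and falls off this end within about a second unless a finger already stands in its way; the follower keeps pushing against that finger.
- band (a point): Centre of the yellow band painted across the runway floor, on the floor (34 mm above the table). The band is 33 mm long: x from -12 to -45 mm in the dispenser's frame.
- key (a joint): How far the key is pressed, m: 0 up, 0.014 fully down at its stop (fully down counts from 0.0115). Spring: about 2 N to start, 5 N at the stop, plus up to 2 N of rubbing of the gate.
- key_top (a point): Centre of the top of the blue key, a plate 52 mm along the runway by 44 mm across, at x = -42, y = +62 mm in the dispenser's frame. Its top is 54 mm above the table when up, 40 mm when fully down, which is 6 mm above the runway floor: a second fingertip at that level stands in front of the eraser, clear of the rails. It moves straight down.
- eraser_mid (a point): Centre of the pink eraser, a block 54 mm long (its x), 24 mm wide, 18 mm high, about 40 g, lying in the tunnel along the runway; at the start its centre is at x = +30 mm in the dispenser's frame, 43 mm above the table.
- eraser_nose (a point): Middle of the eraser's front end face (the end that leaves the tunnel first), 27 mm from its centre, 9 mm above its underside.
- spare_eraser_mid (a point): Centre of a loose green eraser, 54 x 24 x 18 mm, lying on the table beside the dispenser. Leave alone.
- tack_box: Small cardboard box, 50 x 50 x 24 mm, origin at the centre of its underside. Leave alone.
- brush: Paint brush, 190 mm long, lying along its x, origin at its underside. Leave alone.
- clip_box: Black and white box, 75 x 50 x 28 mm, origin at the centre of its underside. Leave alone.
- pencil_tin: Flat steel pencil tin, 190 x 55 x 18 mm, origin at the centre of its underside. Leave alone.
- pastel_box: Pastel box with coloured stripes, 75 x 190 x 20 mm, origin at the centre of its underside. Leave alone.
- mug: Blue mug, 76 mm wide, 90 mm high, origin at the centre of its underside. Leave alone.
- eraser: The same pink eraser; origin at the centre of its underside, x axis along its length (nose at -x), z up.

How it is judged:
By the outcome, as a careful person would: the job done as asked, in the order asked, and still so for the second after the job is handed in, while the arm keeps its last pose, push and grip.
It also fails if it takes over 32 s, if anything falls off the work surface, if the arm or the gripper's body presses on something with over 40 N, if the wrist force passes 120 N, or if a joint passes its speed limit or range.

ROBOT

A 6-joint arm with a two-finger parallel gripper is mounted at the origin on the work surface. World frame = base frame: x ahead of the robot, y to its left, z up, the work surface at z = 0. Lengths are in m, angles in rad, forces in N, time in s.
With the tool pointing down it reaches from about 0.3 to 0.875 m from the base axis. Payload 6.4 kg.
Tool frame: the origin (TCP) lies between the finger pads; the fingertips stand 11 mm ahead of it and the grasp point (between the pads) lies 8 mm behind it (ctrl.tcp_to_tips is the distance from the TCP to the fingertips, in m); x points along the fingers, z is the direction in which the jaws open and shut, and the axes are right-handed (so a half turn about x gives the same grasp; the last joint's range is limited). The gripper opens to 85 mm and grips with 20 to 120 N. Pads are 22 mm wide; open, the fingers measure 114 mm over their backs; the gripper's body (76 mm by 85 mm) begins 54 mm behind the grasp point. The pads swing forward as they close: fully open they stand 13 mm farther back than shut.
Start: joints at [0.916, 0.181, 1.607, -0, 1.354, -0.206], TCP at [0.249, 0.518, 0.204] pointing down, gripper open.
Joint ranges: [-2.99, 2.99], [-0.89, 2.07], [0.3, 2.58], [-1.14, 4.28], [0, 2.63], [-3.12, 3.12]. Speed limits (rad/s): [2.57, 2.57, 3.01, 3.14, 3.14, 3.14].

INTERFACE

Orientations are given as a unit quaternion [w, x, y, z].
In Python, from bench import ctrl, eyes, hand_in gives the robot as it stands. The module is installed in compiled form; this text tells all that it offers.
- The arm moves only by the tool step_arm, never from a script. Its arguments are lists of equal length, an entry for each row: "xyz": the shift along the world's x, y, z in mm, a list of three; "spin": the turn about the world's z in rad; "fingers": the opening in per cent of the stroke, from 0 (shut) to 100 (fully open). A call has 1 to 10 rows; each row is the pose to reach, as a shift and turn from the pose commanded when the call began; what a row does not reach only later rows make up. A row lasts 1/10 s, in which the tool goes at most 50 mm and 8.59 degrees, less where a joint would pass 70% of its speed; a pose out of reach is approached as far as the arm can. A call with a gripper value outside its range is refused whole. The fingers move at their own pace and stop on an object; the grip force is fixed at half the most. Time passes only in rows, so rows that repeat a pose let the fingers close. It gives the time, the measured TCP pose, the force and the opening at its end, in the units of the state.
- ctrl.get_obs(): the state, without advancing time (a new reading comes with each control period).
- eyes.camera(name): name is "scene" or "side" or "wrist"; returns the picture (400x640x3 uint8, red, green, blue); there is no depth.
- eyes.camera_model(name): a dict with "vertical_fov" (degrees; the focal length in pixels is half the picture's height over the tangent of half this angle, whatever the lens; pixels are square), "cx", "cy" (the principal point, pixels), "pose" (4x4, takes a point from camera to world coordinates); the wrist camera has in their place "tool_from_camera" (4x4, takes a point from camera to tool coordinates, whose origin is the TCP and whose axes are the tool frame's). Camera axes: x right, y up, looking along -z (the intrinsics and any distortion apply to the point x, -y, -z); pixel columns grow to the right and rows downward; lengths in m; the calibration is good to about 2 mm. A picture is of the moment at which its call begins: read the wrist's pose just before it. camera_model takes no time and is no camera call.
- hand_in(): hands the job in, once; it reports no verdict.
The state is a dict: "time_s": time; "q": joint angles; "dq": joint speeds; "joint_efforts": joint torques, N m; "eef_pos": TCP position; "eef_rot": TCP orientation; "wrist_force": force on the tool from outside, world axes, zero at the start; "torque": the same for the moment, N m; "opening": opening from 0.0 (shut) to 1.0 (fully open).
Only numpy, scipy, OpenCV 4.12 (cv2) and the standard library are available. Lean on these libraries where they do the work, as an engineer would, in place of code of your own. Each camera call takes 0.05 s, during which the arm holds its last target.

## Working session

There is one attempt and no reset: what is moved stays moved. The work goes in short steps, Python scripts to look and compute and a tool call to move; the robot and the scene stay as the last step left them, time stands still between calls to the robot, and variables do not carry over. Pictures are saved under pics/ and viewed, and the job is handed in when it is done.

Besides the shell and the picture viewer there is one more tool, called after "Call:" by a JSON object that holds its "api" and its "payload", one argument or row to a line. step_arm: Moves the arm, as the interface text tells. Its arguments: {"type":"object","properties":{"xyz":{"type":"array"},"spin":{"type":"array"},"fingers":{"type":"array"}},"required":["xyz","spin","fingers"]}

```bash
mkdir -p pics; ls
python3 - <<'E'
from bench import ctrl, eyes
import cv2, numpy as np
o=ctrl.get_obs(); print(o, ctrl.tcp_to_tips)
for n in ["scene","side","wrist"]:
    m=eyes.camera_model(n); print(n,m)
    cv2.imwrite(f"pics/{n}0.png",eyes.camera(n)[:,:,::-1])
E
```

```text
pics
{'time_s': 0.0, 'q': array([ 9.15708408e-01,  1.81562886e-01,  1.60798290e+00,  1.95767759e-07,
        1.35380457e+00, -2.06270331e-01]), 'dq': array([-9.43865482e-04, -2.64646407e-04, -2.88867350e-04, -6.34058426e-04,
       -1.40573179e-04,  3.55712865e-05]), 'joint_efforts': array([ 1.91892890e-03, -4.44872510e+01, -3.51342559e+01, -2.22180297e-04,
        9.00254556e-03,  4.44660066e-05]), 'eef_pos': array([0.24909429, 0.51758937, 0.20308405]), 'eef_rot': array([ 0.59814493, -0.37641353,  0.59931048,  0.37598197]), 'wrist_force': array([ 0.01504223, -0.75531737, -0.21409999]), 'torque': array([ 0.02333647, -0.03138723,  0.02240383]), 'opening': 0.9987060617944956} 0.011
scene {'vertical_fov': 54.897671759411374, 'cx': 322.7634753223884, 'cy': 203.62762255940328, 'pose': array([[-0.09446858, -0.84781691,  0.52180664,  1.30474321],
       [ 0.99551418, -0.07770452,  0.05397708,  0.06676128],
       [-0.00521595,  0.52456505,  0.8513544 ,  1.22312207],
       [ 0.        ,  0.        ,  0.        ,  1.        ]])}
side {'vertical_fov': 52.75577811332304, 'cx': 320.75454125606706, 'cy': 200.0992940347142, 'pose': array([[ 0.97892371,  0.14194543, -0.1468328 ,  0.4256688 ],
       [-0.20334568,  0.61076241, -0.76525801, -0.89757892],
       [-0.01894492,  0.77898702,  0.62675379,  0.77927107],
       [ 0.        ,  0.        ,  0.        ,  1.        ]])}
wrist {'vertical_fov': 69.18489334818918, 'cx': 317.1450091256407, 'cy': 199.14578241751795, 'tool_from_camera': array([[-6.28331689e-04,  3.21461519e-01, -9.46922434e-01,
        -1.69988919e-01],
       [ 8.39437908e-04,  9.46922457e-01,  3.21460970e-01,
         8.16901890e-02],
       [ 9.99999450e-01, -5.92898474e-04, -8.64828372e-04,
         1.03116980e-03],
       [ 0.00000000e+00,  0.00000000e+00,  0.00000000e+00,
         1.00000000e+00]])}
```

View pics/scene0.png

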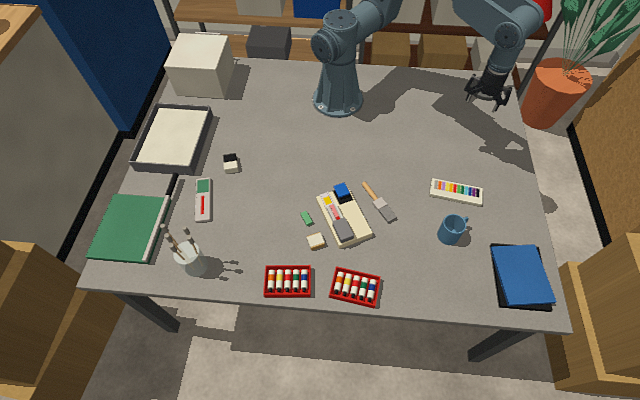

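View pics/side0.png

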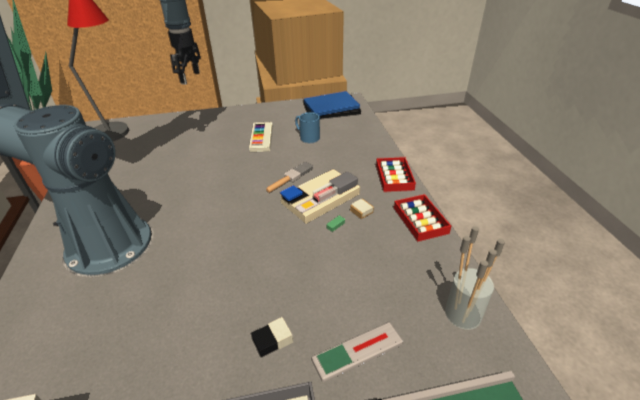

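View pics/wrist0.png

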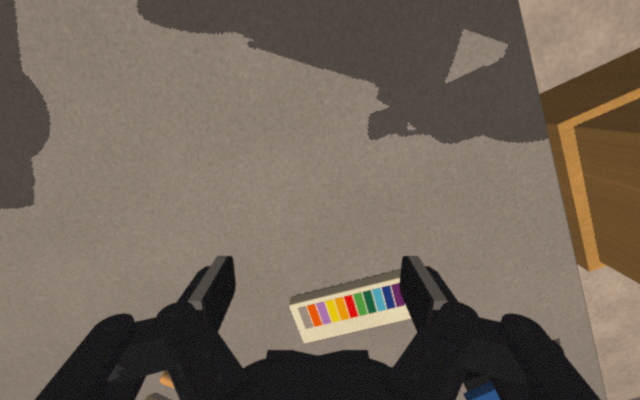

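Run:
```python
import cv2
a=cv2.imread("pics/scene0.png")[160:260,280:420]; b=cv2.imread("pics/side0.png")[150:240,255:385]
cv2.imwrite("pics/c1.png",cv2.resize(a,None,fx=5.5,fy=5.5,interpolation=cv2.INTER_CUBIC))
cv2.imwrite("pics/c2.png",cv2.resize(b,None,fx=6,fy=6,interpolation=cv2.INTER_CUBIC))
```

```text
(no output)
```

View pics/c1.png

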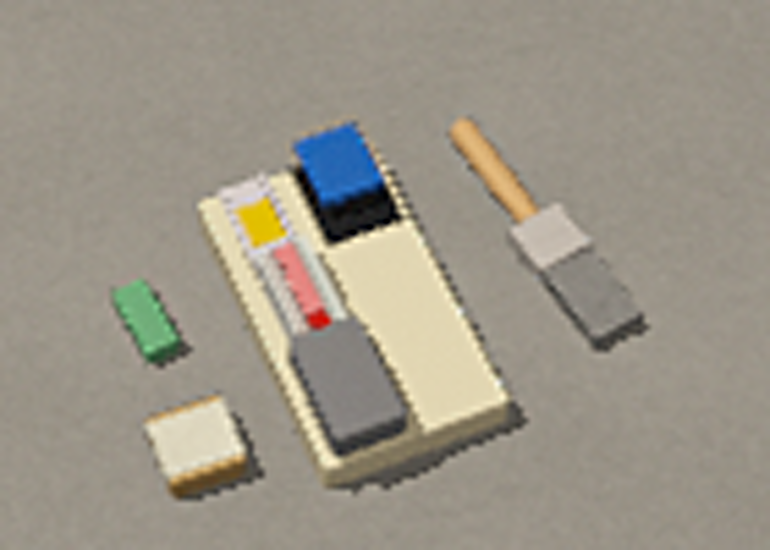

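View pics/c2.png

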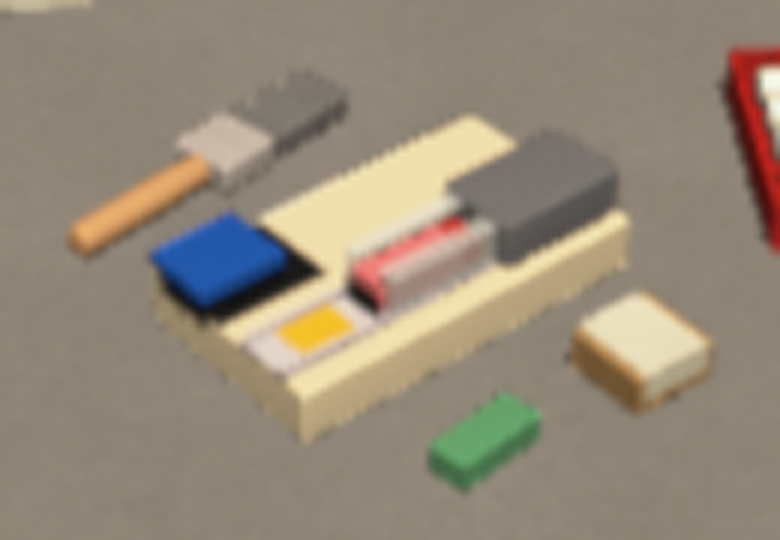

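Both crops show the dispenser clearly: its runway end faces the robot, the key is on the robot's left, and the brush lies clear of the +y side. Next I'll cast rays from the blue and yellow masks.

```bash
cat > h.py <<'E'
import numpy as np, cv2
from scipy.spatial.transform import Rotation as R
def K(m): 
    f=200/np.tan(np.radians(m["vertical_fov"])/2); return f
def ray(m,P,uv):
    uv=np.atleast_2d(uv).astype(float); f=K(m)
    d=np.c_[(uv[:,0]-m["cx"])/f,-(uv[:,1]-m["cy"])/f,-np.ones(len(uv))]
    return P[:3,3], d@P[:3,:3].T
def onz(m,P,uv,z):
    o,d=ray(m,P,uv); return o+d*((z-o[2])/d[:,2])[:,None]
def mask(img,kind):
    h=cv2.cvtColor(img,cv2.COLOR_RGB2HSV)
    r={"blue":((104,150,110),(122,255,255)),"yellow":((21,180,150),(28,255,255))}[kind]
    return cv2.inRange(h,*r)
def blob(mk,box=None):
    if box: 
        z=np.zeros_like(mk); a,b,c,d=box; z[b:d,a:c]=mk[b:d,a:c]; mk=z
    n,l,s,c=cv2.connectedComponentsWithStats(mk)
    i=1+np.argmax(s[1:,4]); return c[i],s[i],(l==i).astype(np.uint8)
def wristP(o,m):
    T=np.eye(4); q=o["eef_rot"]; T[:3,:3]=R.from_quat([q[1],q[2],q[3],q[0]]).as_matrix(); T[:3,3]=o["eef_pos"]
    return T@m["tool_from_camera"]
E
python3 - <<'E'
from h import *
from bench import eyes,ctrl
for n,b in(("scene",(300,170,370,250)),("side",(270,170,330,220))):
    im=cv2.imread(f"pics/{n}0.png")[:,:,::-1].copy(); m=eyes.camera_model(n)
    p=[]
    for k,z in(("blue",.054),("yellow",.034)):
        c,s,mk=blob(mask(im,k),b); w=onz(m,m["pose"],c,z)[0]; p.append(w); print(n,k,c,s,w.round(4))
    d=p[0]-p[1]; L=np.hypot(d[0],d[1]); # dispenser vec (-13.5,62)
    yaw=np.arctan2(d[1],d[0])-np.arctan2(62,-13.5); print("L",L,"yaw",yaw)
o=ctrl.get_obs();q=o["eef_rot"];print(R.from_quat([q[1],q[2],q[3],q[0]]).as_matrix().round(3))
E
```

```text
scene blue [341.04316547 189.66906475] [334 183  15  14 139] [0.5226 0.0534 0.054 ]
scene yellow [327.14634146 200.12195122] [324 196   8   9  41] [0.5595 0.0059 0.034 ]
L 0.06017736962440723 yaw 0.4465366370498529
side blue [291.07428571 192.48      ] [281 186  21  14 175] [0.5177 0.0428 0.054 ]
side yellow [307.05405405 204.2972973 ] [303 202  10   6  37] [0.5574 0.0023 0.034 ]
L 0.05671581113180575 yaw 0.561353946329521
[[-0.001 -0.901  0.434]
 [-0.001  0.434  0.901]
 [-1.     0.    -0.001]]
```

Call:
{"api": "step_arm", "payload": {
  "xyz": [
    [285, -493, -20],
    [285, -493, -20],
    [285, -493, -20],
    [285, -493, -20],
    [285, -493, -20],
    [285, -493, -20],
    [285, -493, -20],
    [285, -493, -20],
    [285, -493, -20],
    [285, -493, -20]
  ],
  "spin": [0.95, 0.95, 0.95, 0.95, 0.95, 0.95, 0.95, 0.95, 0.95, 0.95],
  "fingers": [54, 54, 54, 54, 54, 54, 54, 54, 54, 54]
}}

```text
time_s: 1.15
eef_pos: [0.4804, 0.1187, 0.1878]
eef_rot: [-0.36, 0.608, -0.36, -0.608]
wrist_force: [0.9, 0.6, -0.4]
opening: 0.54
```

Call:
{"api": "step_arm", "payload": {
  "xyz": [
    [36, -60, 0],
    [36, -60, 0],
    [36, -60, 0],
    [36, -60, 0],
    [36, -60, 0]
  ],
  "spin": [0, 0, 0, 0, 0],
  "fingers": [54, 54, 54, 54, 54]
}}

```text
time_s: 1.65
eef_pos: [0.5152, 0.0616, 0.1876]
eef_rot: [0.36, -0.608, 0.36, 0.609]
wrist_force: [0.4, 0.4, 0.5]
opening: 0.542
```

Run:
```python
from h import *
from bench import eyes,ctrl
o=ctrl.get_obs(); im=eyes.camera("wrist"); print(o["eef_pos"],o["eef_rot"],o["opening"],np.abs(o["dq"]).max())
np.savez("w1.npz",im=im,p=o["eef_pos"],r=o["eef_rot"])
cv2.imwrite("pics/w1.png",im[:,:,::-1])
```

```text
[0.51516191 0.06163394 0.18760774] [ 0.36003031 -0.6082306   0.36007901  0.60891446] 0.5423600720107049 0.008535014048518981
```

View pics/w1.png

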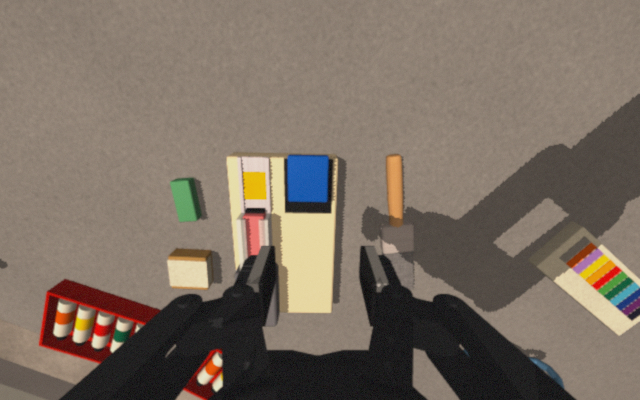

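The wrist view shows the key at about (308,180), the band at (255,185) and both fingertips above the base. Now I'll measure pose from this view.

```bash
cat > meas.py <<'E'
from h import *
from bench import eyes
import sys
d=np.load(sys.argv[1]); im=d["im"]; m=eyes.camera_model("wrist")
o=dict(eef_pos=d["p"],eef_rot=d["r"]); P=wristP(o,m); zk=float(sys.argv[2]) if len(sys.argv)>2 else .054
box=(200,80,400,330)
W={}
for k,z in(("blue",zk),("yellow",.034)):
    c,s,mk=blob(mask(im,k),box); 
    cn=max(cv2.findContours(mk,0,cv2.CHAIN_APPROX_NONE)[0],key=cv2.contourArea)[:,0]
    w=onz(m,P,cn,z)[:,:2]*1000
    r=cv2.minAreaRect(w.astype(np.float32)); W[k]=np.array(r[0]); print(k,c.round(1),s,r)
v=W["blue"]-W["yellow"]; print("L",np.hypot(*v),"(63.5)")
yaw=np.arctan2(v[1],v[0])-np.arctan2(62,-13.5)
print("yaw",yaw)
# base top edges via cream mask
h=cv2.cvtColor(im,cv2.COLOR_RGB2HSV); mk=cv2.inRange(h,(18,40,150),(32,140,255))
c,s,mk=blob(mk,(225,150,345,320)); cn=max(cv2.findContours(mk,0,cv2.CHAIN_APPROX_NONE)[0],key=cv2.contourArea)[:,0]
w=onz(m,P,cn,.032)[:,:2]*1000
print("cream rect",cv2.minAreaRect(w.astype(np.float32)))
for y in (yaw,0.5):
  c,s_=np.cos(y),np.sin(y); Rm=np.array([[c,-s_],[s_,c]])
  o1=W["blue"]-Rm@[-42,62]; o2=W["yellow"]-Rm@[-28.5,0]; print(y,"origin",o1,o2,"target",(o1+o2)/2+Rm@[-39,30])
E
python3 meas.py w1.npz
```

```text
blue [307.1 178. ] [ 287  155   42   47 1877] ((519.0742797851562, 51.495849609375), (51.626094818115234, 43.700096130371094), 27.846614837646484)
yellow [254.1 185.1] [243 172  23  27 580] ((560.5234985351562, 3.123027801513672), (31.3138370513916, 25.413358688354492), 28.80107307434082)
L 63.70217912003055 (63.5)
yaw 0.49407347640120713
cream rect ((598.9005737304688, 87.86407470703125), (215.4823760986328, 77.70455169677734), 27.85748863220215)
0.49407347640120713 origin [585.45283552  16.82760278] [585.61513965  16.63818767] target [536.97157357  24.65071974]
0.5 origin [585.65713078  17.22160339] [585.53460155  16.78665565] target [536.98738009  24.63401037]
```

Call:
{"api": "step_arm", "payload": {
  "xyz": [
    [22, -37, 0],
    [22, -37, 0],
    [22, -37, -40],
    [22, -37, -80],
    [22, -37, -105],
    [22, -37, -105],
    [22, -37, -105]
  ],
  "spin": [-0.01, -0.01, -0.01, -0.01, -0.01, -0.01, -0.01],
  "fingers": [54, 54, 54, 54, 54, 54, 54]
}}

```text
time_s: 2.4
eef_pos: [0.5378, 0.0245, 0.0834]
eef_rot: [0.363, -0.607, 0.363, 0.607]
wrist_force: [0.6, 0.1, 0.9]
opening: 0.54
```

```bash
cat > look.py <<'E'
from h import *
from bench import eyes,ctrl
import sys
t=sys.argv[1]
o=ctrl.get_obs(); im=eyes.camera("wrist"); print(o["time_s"],o["eef_pos"],o["wrist_force"],o["opening"])
np.savez(t+".npz",im=im,p=o["eef_pos"],r=o["eef_rot"])
s=eyes.camera("side")[150:240,255:385]
a=cv2.resize(im,(480,300)); b=cv2.resize(s,(433,300),interpolation=cv2.INTER_CUBIC)
c=eyes.camera("scene")[160:260,280:420]; c=cv2.resize(c,(420,300),interpolation=cv2.INTER_CUBIC)
top=im[60:310,150:450]; top=cv2.resize(top,(360,300))
cv2.imwrite(f"pics/{t}.png",np.vstack([np.hstack([top,b])[:, :780],np.hstack([c,np.zeros((300,373,3),np.uint8)])[:, :780]])[:,:,::-1])
E
python3 look.py w2
```

```text
2.4 [0.53779882 0.0245056  0.08340976] [0.60812039 0.10022004 0.90166134] 0.5401117575768959
```

View pics/w2.png

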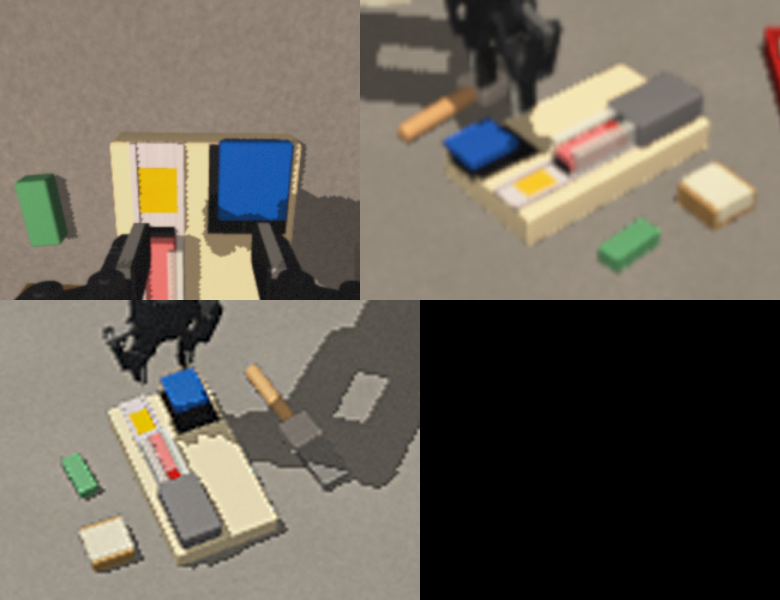

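Run:
```python
from h import *
from bench import eyes
d=np.load("w2.npz"); im=d["im"]; m=eyes.camera_model("wrist")
P=wristP(dict(eef_pos=d["p"],eef_rot=d["r"]),m)
a=im[200:340,200:440]; a=cv2.resize(a,None,fx=3.3,fy=3.3,interpolation=cv2.INTER_CUBIC); cv2.imwrite("pics/tip2.png",a[:,:,::-1])
f=K(m); Ti=np.linalg.inv(m["tool_from_camera"])
for x in(.005,.011):
  for y in(-.011,.011):
    for z in(-.037,-.023,.023,.037):
      c=Ti@[x,y,z,1]; u=m["cx"]+f*c[0]/-c[2]; v=m["cy"]-f*c[1]/-c[2]; print(x,y,z,(round(u,1),round(v,1)),"crop",round((u-200)*3.3),round((v-200)*3.3))
```

```text
0.005 -0.011 -0.037 (np.float64(262.5), np.float64(245.2)) crop 206 149
0.005 -0.011 -0.023 (np.float64(283.3), np.float64(245.2)) crop 275 149
0.005 -0.011 0.023 (np.float64(351.5), np.float64(245.3)) crop 500 149
0.005 -0.011 0.037 (np.float64(372.3), np.float64(245.3)) crop 569 149
0.005 0.011 -0.037 (np.float64(260.4), np.float64(214.9)) crop 199 49
0.005 0.011 -0.023 (np.float64(282.0), np.float64(214.9)) crop 271 49
0.005 0.011 0.023 (np.float64(352.8), np.float64(214.9)) crop 504 49
0.005 0.011 0.037 (np.float64(374.4), np.float64(215.0)) crop 576 49
0.011 -0.011 -0.037 (np.float64(264.0), np.float64(241.1)) crop 211 136
0.011 -0.011 -0.023 (np.float64(284.2), np.float64(241.2)) crop 278 136
0.011 -0.011 0.023 (np.float64(350.5), np.float64(241.2)) crop 497 136
0.011 -0.011 0.037 (np.float64(370.7), np.float64(241.2)) crop 563 136
0.011 0.011 -0.037 (np.float64(262.1), np.float64(211.5)) crop 205 38
0.011 0.011 -0.023 (np.float64(283.0), np.float64(211.5)) crop 274 38
0.011 0.011 0.023 (np.float64(351.8), np.float64(211.6)) crop 501 38
0.011 0.011 0.037 (np.float64(372.7), np.float64(211.6)) crop 570 38
```

View pics/tip2.png

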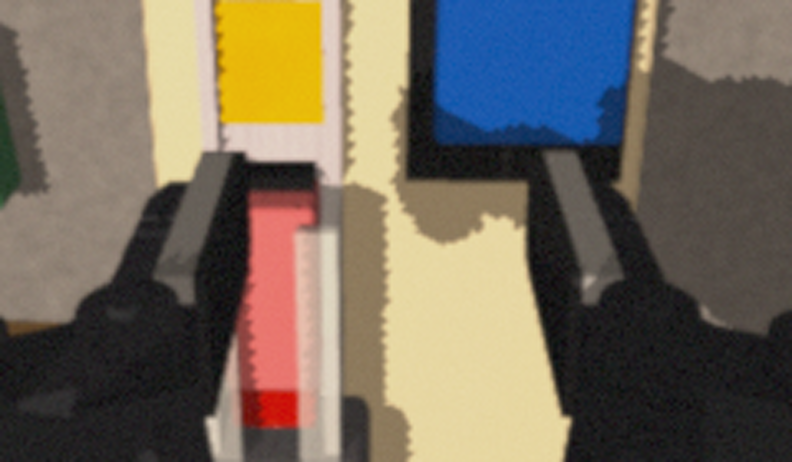

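```bash
python3 meas.py w2.npz
```

```text
blue [361.4 207.2] [ 332  178   62   65 3535] ((518.7012329101562, 50.977386474609375), (50.54649353027344, 43.49100112915039), 27.599430084228516)
yellow [281.1 218. ] [ 265  200   33   37 1133] ((560.50927734375, 3.1380233764648438), (31.785751342773438, 25.400800704956055), 28.248682022094727)
L 63.533591437895765 (63.5)
yaw 0.5038257021391019
cream rect ((575.1763916015625, 50.12935256958008), (139.9376220703125, 32.57374572753906), 37.00442123413086)
0.5038257021391019 origin [585.41471939  16.95811661] [585.46792448  16.89723603] target [536.804002   24.3715402]
0.5 origin [585.2840839   16.70314026] [585.52038036  16.80165123] target [536.79374606  24.38227659]
```

The wrist view doesn't match where the tips should be: they look farther back than the stated 11 mm. I'll triangulate the tips from the two fixed cameras before descending.

Run:
```python
from h import *
from bench import eyes,ctrl
o=ctrl.get_obs(); T=np.eye(4); q=o["eef_rot"]; T[:3,:3]=R.from_quat([q[1],q[2],q[3],q[0]]).as_matrix(); T[:3,3]=o["eef_pos"]
out=[]
for n,(x0,y0,w,h) in(("scene",(290,140,90,80)),("side",(260,120,90,80))):
    im=eyes.camera(n); np.save(n+"2.npy",im); m=eyes.camera_model(n); f=K(m)
    a=cv2.resize(im[y0:y0+h,x0:x0+w],None,fx=7,fy=7,interpolation=cv2.INTER_CUBIC)[:,:,::-1].copy()
    for x in (.011,-.043):
     for z in(-.03,.03):
      c=np.linalg.inv(m["pose"])@T@[x,0,z,1]; u=m["cx"]+f*c[0]/-c[2]; v=m["cy"]-f*c[1]/-c[2]; print(n,x,z,round(u,1),round(v,1))
      cv2.circle(a,(int((u-x0+.5)*7),int((v-y0+.5)*7)),4,(0,255,0) if x>0 else (255,0,255),1)
    cv2.imwrite(f"pics/{n}2.png",a)
```

```text
scene 0.011 -0.03 324.9 192.6
scene 0.011 0.03 340.3 187.2
scene -0.043 -0.03 324.9 183.9
scene -0.043 0.03 340.8 178.4
side 0.011 -0.03 305.5 194.6
side 0.011 0.03 292.9 185.2
side -0.043 -0.03 304.6 179.2
side -0.043 0.03 291.6 170.0
```

View pics/scene2.png

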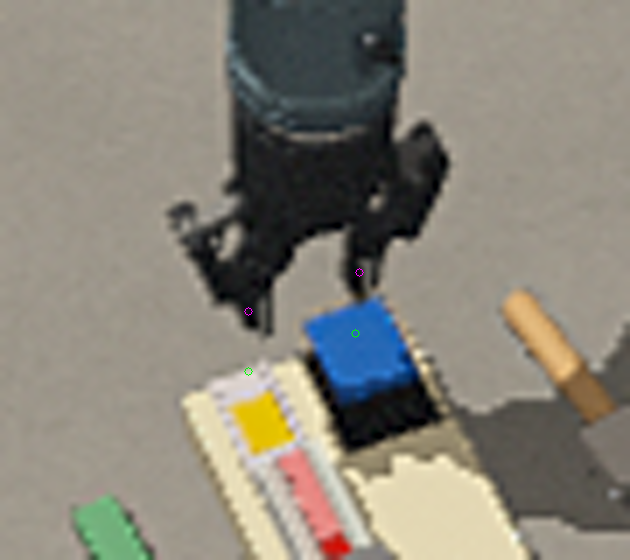

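View pics/side2.png

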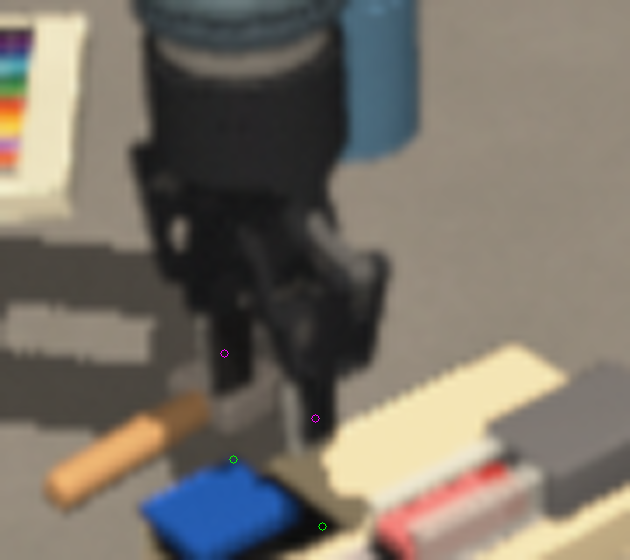

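Call:
{"api": "step_arm", "payload": {
  "xyz": [
    [-1, 0, -10],
    [-1, 0, -20],
    [-1, 0, -25],
    [-1, 0, -25]
  ],
  "spin": [0, 0, 0, 0],
  "fingers": [60, 60, 60, 60]
}}

```text
time_s: 3.05
eef_pos: [0.5357, 0.0237, 0.0564]
eef_rot: [0.363, -0.606, 0.364, 0.607]
wrist_force: [-0.1, -0.0, -0.6]
opening: 0.599
```

```bash
cat > two.py <<'E'
from h import *
from bench import eyes,ctrl
import sys
t=sys.argv[1]
o=ctrl.get_obs(); im=eyes.camera("wrist"); print(o["time_s"],o["eef_pos"],o["wrist_force"],o["opening"])
np.savez(t+".npz",im=im,p=o["eef_pos"],r=o["eef_rot"])
a=[]
for n,(x0,y0) in(("scene",(295,150)),("side",(260,145))):
    s=eyes.camera(n)[y0:y0+75,x0:x0+95]; a.append(cv2.resize(s,(380,300),interpolation=cv2.INTER_CUBIC))
w=cv2.resize(im[120:320,180:460],(420,300),interpolation=cv2.INTER_CUBIC)
w=np.hstack([w,np.zeros((300,340,3),np.uint8)])
cv2.imwrite(f"pics/{t}.png",np.vstack([np.hstack(a),w])[:,:,::-1])
E
python3 two.py w3
```

```text
3.05 [0.53573431 0.02371679 0.05635393] [-0.08283753 -0.00311103 -0.55978042] 0.5985016380864842
```

View pics/w3.png

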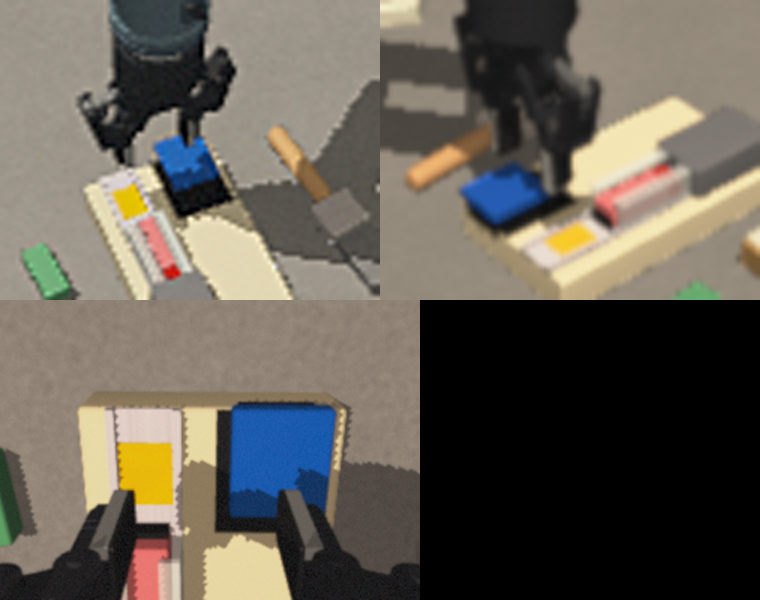

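Run:
```python
from h import *
from bench import eyes
d=np.load("w3.npz");q=d["r"];Rm=R.from_quat([q[1],q[2],q[3],q[0]]).as_matrix()
ms,md=eyes.camera_model("scene"),eyes.camera_model("side")
def tri(a,b):
    o1,d1=ray(ms,ms["pose"],a);o2,d2=ray(md,md["pose"],b);d1=d1[0];d2=d2[0]
    s=np.linalg.lstsq(np.c_[d1,-d2],o2-o1,rcond=None)[0]
    p=o1+d1*s[0];r=o2+d2*s[1];return (p+r)/2,np.linalg.norm(p-r)
yaw=.497;c,s=np.cos(yaw),np.sin(yaw);D=np.array([[c,-s],[s,c]])
for a,b in(((326.2,190.5),(303.75,192)),((342.5,185),(292.5,182.5))):
    p,e=tri(a,b); print(p,e,"tool",Rm.T@(p-d["p"]),"disp",D.T@(p[:2]*1000-[585.5,16.9]))
m=eyes.camera_model("wrist");P=wristP(dict(eef_pos=d["p"],eef_rot=d["r"]),m)
# strip tip corners in wrist: crop->full
for u,v in((112,490),(134,490),(280,490),(300,490)):
    f=(180+u*280/420,120+(v-300)*200/300)
    for z in(.07,.085): 
        w=onz(m,P,f,z)[0]; print(f,z,"tool",(Rm.T@(w-d["p"])).round(4),"disp",(D.T@(w[:2]*1000-[585.5,16.9])).round(1))
```

```text
[0.54949863 0.00130347 0.0815313 ] 0.00032248762445145164 tool [-0.02522736 -0.00151255 -0.02621079] disp [-39.08208877   3.45550193]
[0.52346737 0.05630088 0.08170743] 0.005392084741867525 tool [-0.02530225 -0.00449148  0.03456332] disp [-35.74175945  64.2106199 ]
(254.66666666666669, 246.66666666666669) 0.07 tool [-0.0137 -0.0021 -0.0378] disp [-38.6  -8.2]
(254.66666666666669, 246.66666666666669) 0.085 tool [-0.0287  0.0059 -0.0342] disp [-46.5  -4.5]
(269.3333333333333, 246.66666666666669) 0.07 tool [-0.0137 -0.0021 -0.029 ] disp [-38.5   0.7]
(269.3333333333333, 246.66666666666669) 0.085 tool [-0.0287  0.0059 -0.0263] disp [-46.5   3.4]
(366.66666666666663, 246.66666666666669) 0.07 tool [-0.0136 -0.0021  0.0297] disp [-38.2  59.4]
(366.66666666666663, 246.66666666666669) 0.085 tool [-0.0286  0.0059  0.0268] disp [-46.1  56.5]
(380.0, 246.66666666666669) 0.07 tool [-0.0136 -0.0021  0.0377] disp [-38.1  67.4]
(380.0, 246.66666666666669) 0.085 tool [-0.0286  0.0059  0.0341] disp [-46.1  63.8]
```

Call:
{"api": "step_arm", "payload": {
  "xyz": [
    [0, 0, -8],
    [0, 0, -16],
    [0, 0, -21],
    [0, 0, -24],
    [0, 0, -24]
  ],
  "spin": [0, 0, 0, 0, 0],
  "fingers": [60, 60, 60, 60, 60]
}}

```text
time_s: 3.7
eef_pos: [0.5364, 0.0236, 0.0332]
eef_rot: [0.363, -0.606, 0.364, 0.607]
wrist_force: [0.3, -0.6, -0.2]
opening: 0.601
```

```bash
python3 two.py w4
```

```text
3.7 [0.53643045 0.02364544 0.03317905] [ 0.2703317  -0.62255105 -0.15115154] 0.6009902382172047
```

View pics/w4.png

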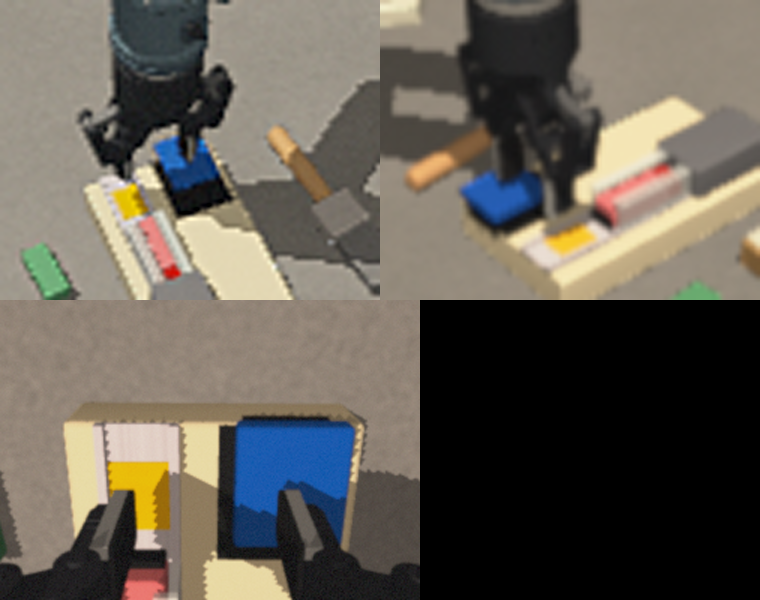

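The key finger is just above the key, and the other finger stands over the band in front of the gate. I'll press slowly while watching the force.

Call:
{"api": "step_arm", "payload": {
  "xyz": [
    [0, 0, -2],
    [0, 0, -4],
    [0, 0, -6],
    [0, 0, -6]
  ],
  "spin": [0, 0, 0, 0],
  "fingers": [60, 60, 60, 60]
}}

```text
time_s: 4.25
eef_pos: [0.5366, 0.0236, 0.0275]
eef_rot: [0.363, -0.606, 0.364, 0.607]
wrist_force: [-0.4, -0.3, -0.1]
opening: 0.597
```

Call:
{"api": "step_arm", "payload": {
  "xyz": [
    [0, 0, -2],
    [0, 0, -4],
    [0, 0, -4]
  ],
  "spin": [0, 0, 0],
  "fingers": [60, 60, 60]
}}

```text
time_s: 4.55
eef_pos: [0.5369, 0.0236, 0.0237]
eef_rot: [0.363, -0.606, 0.363, 0.607]
wrist_force: [0.3, 0.5, -0.2]
opening: 0.602
```

```bash
python3 two.py w5
```

```text
4.55 [0.5368625  0.02358261 0.02366835] [ 0.28836309  0.4953244  -0.23953987] 0.6021878400809468
```

View pics/w5.png

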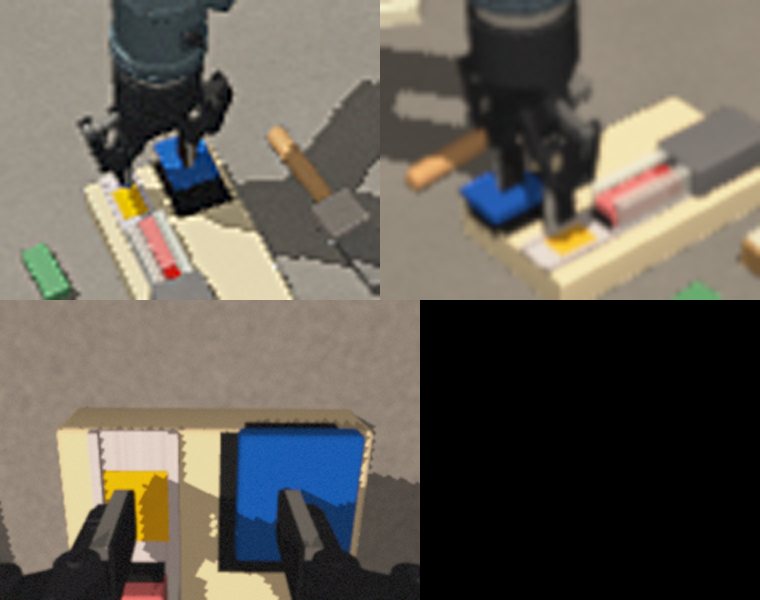

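Call:
{"api": "step_arm", "payload": {
  "xyz": [
    [0, 0, -2],
    [0, 0, -4],
    [0, 0, -4]
  ],
  "spin": [0, 0, 0],
  "fingers": [60, 60, 60]
}}

```text
time_s: 5.0
eef_pos: [0.5371, 0.0236, 0.0199]
eef_rot: [-0.363, 0.607, -0.363, -0.606]
wrist_force: [0.6, 0.8, 2.0]
opening: 0.604
```

Call:
{"api": "step_arm", "payload": {
  "xyz": [
    [0, 0, -2],
    [0, 0, -3],
    [0, 0, -3]
  ],
  "spin": [0, 0, 0],
  "fingers": [60, 60, 60]
}}

```text
time_s: 5.3
eef_pos: [0.5371, 0.0236, 0.0169]
eef_rot: [-0.364, 0.607, -0.363, -0.606]
wrist_force: [0.3, 0.9, 3.2]
opening: 0.598
```

```bash
python3 two.py w6
```

```text
5.3 [0.5371211  0.02357577 0.01690796] [0.32901148 0.86347502 3.20560985] 0.5981075193387925
```

View pics/w6.png

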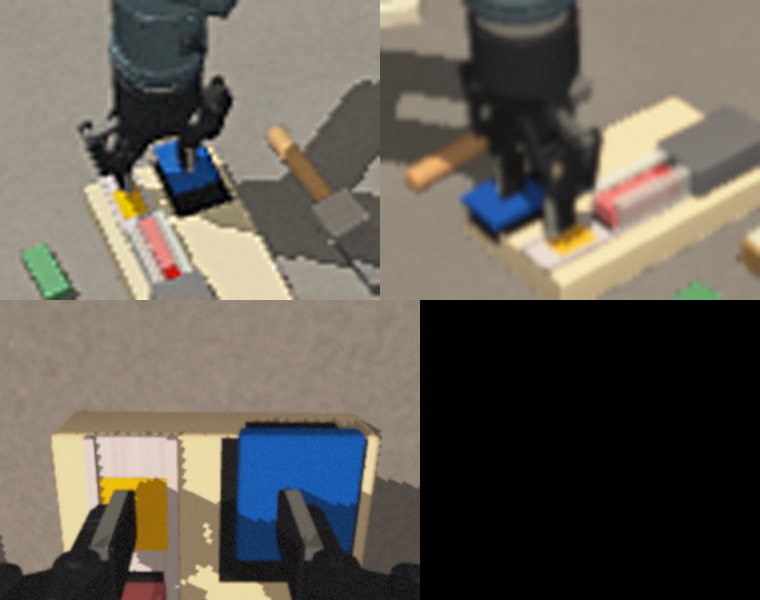

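Call:
{"api": "step_arm", "payload": {
  "xyz": [
    [0, 0, -2],
    [0, 0, -3],
    [0, 0, -4],
    [0, 0, -5],
    [0, 0, -6],
    [0, 0, -7],
    [0, 0, -7]
  ],
  "spin": [0, 0, 0, 0, 0, 0, 0],
  "fingers": [60, 60, 60, 60, 60, 60, 60]
}}

```text
time_s: 6.15
eef_pos: [0.5371, 0.0235, 0.01]
eef_rot: [-0.364, 0.607, -0.363, -0.606]
wrist_force: [0.2, 0.0, 4.5]
opening: 0.597
```

```bash
python3 two.py w7
```

```text
6.15 [0.53708934 0.02353897 0.01000746] [0.21423429 0.02770261 4.46948022] 0.5968708092346926
```

View pics/w7.png

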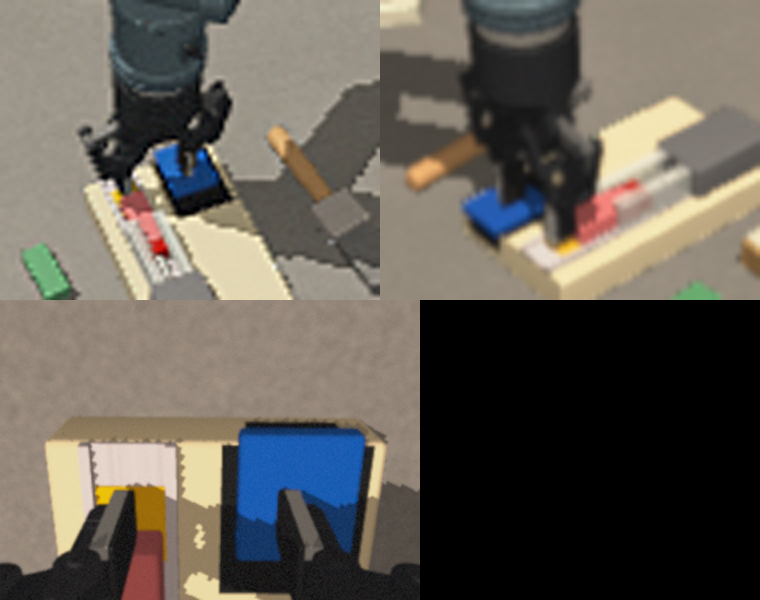

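The eraser is out and its nose rests against the finger on the band. Next I'll press the key to its stop.

Call:
{"api": "step_arm", "payload": {
  "xyz": [
    [0, 0, -1],
    [0, 0, -2],
    [0, 0, -2]
  ],
  "spin": [0, 0, 0],
  "fingers": [60, 60, 60]
}}

```text
time_s: 6.6
eef_pos: [0.5373, 0.0236, 0.0092]
eef_rot: [-0.363, 0.607, -0.363, -0.607]
wrist_force: [-4.0, -0.3, 16.6]
opening: 0.6
```

Call:
{"api": "step_arm", "payload": {
  "xyz": [
    [0, 0, -1],
    [0, 0, -1]
  ],
  "spin": [0, 0],
  "fingers": [60, 60]
}}

```text
time_s: 6.8
eef_pos: [0.5374, 0.0235, 0.0091]
eef_rot: [-0.363, 0.607, -0.363, -0.607]
wrist_force: [-6.6, -0.2, 24.2]
opening: 0.599
```

Call:
{"api": "step_arm", "payload": {
  "xyz": [
    [0, 0, -1],
    [0, 0, -1]
  ],
  "spin": [0, 0],
  "fingers": [60, 60]
}}

```text
time_s: 7.0
eef_pos: [0.5375, 0.0235, 0.0089]
eef_rot: [-0.363, 0.607, -0.363, -0.607]
wrist_force: [-10.7, 0.3, 31.8]
opening: 0.596
```

Call:
{"api": "step_arm", "payload": {
  "xyz": [
    [-1, 0, 2],
    [-1, 0, 2],
    [-1, 0, 2]
  ],
  "spin": [0, 0, 0],
  "fingers": [60, 60, 60]
}}

```text
time_s: 7.3
eef_pos: [0.5371, 0.0235, 0.0093]
eef_rot: [-0.364, 0.607, -0.363, -0.606]
wrist_force: [-0.6, 0.9, 13.7]
opening: 0.6
```

```bash
python3 two.py w8; for z in .054 .043 .040 .037; do echo $z; python3 meas.py w8.npz $z | grep -E "^blue|^L"; done
python3 - <<'E'
from h import *
from bench import eyes
d=np.load("w8.npz");m=eyes.camera_model("wrist");P=wristP(dict(eef_pos=d["p"],eef_rot=d["r"]),m)
a=cv2.resize(d["im"][180:330,190:430],None,fx=3.3,fy=3.3,interpolation=cv2.INTER_CUBIC);cv2.imwrite("pics/w8b.png",a[:,:,::-1])
E
```

```text
7.3 [0.53707607 0.02346661 0.00931177] [-0.63593881  0.94353421 13.70615463] 0.6003516350135831
.054
blue [366.8 233.5] [ 338  209   62   60 2919] ((509.1141662597656, 36.76778793334961), (31.318822860717773, 29.85503387451172), 28.201915740966797)
L 63.207787853689055 (63.5)
.043
blue [366.8 233.5] [ 338  209   62   60 2919] ((512.9779663085938, 41.332618713378906), (34.071495056152344, 32.47907638549805), 28.201940536499023)
L 64.13814644911477 (63.5)
.040
blue [366.8 233.5] [ 338  209   62   60 2919] ((514.0316162109375, 42.57759094238281), (34.82223892211914, 33.19475173950195), 28.201923370361328)
L 64.48596267308663 (63.5)
.037
blue [366.8 233.5] [ 338  209   62   60 2919] ((515.08544921875, 43.82252502441406), (35.572967529296875, 33.9103889465332), 28.201923370361328)
L 64.8727941805587 (63.5)
```

View pics/w8.png

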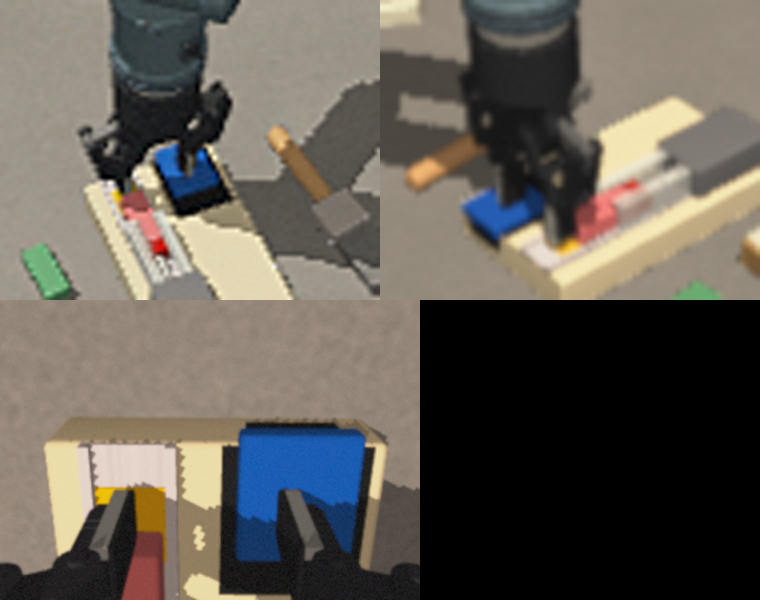

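View pics/w8b.png

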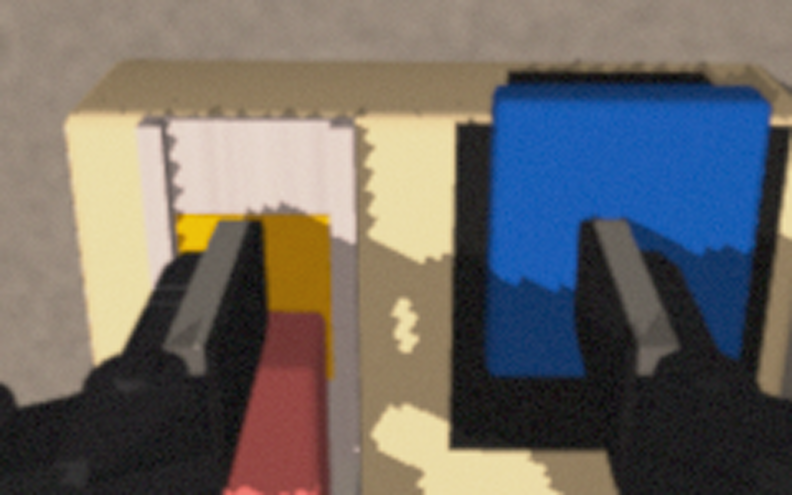

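Run:
```python
from h import *
from bench import eyes
m=eyes.camera_model("wrist")
D=lambda y:np.array([[np.cos(y),-np.sin(y)],[np.sin(y),np.cos(y)]])
for t in("w6","w8"):
  d=np.load(t+".npz");P=wristP(dict(eef_pos=d["p"],eef_rot=d["r"]),m);im=d["im"]
  h=cv2.cvtColor(im,cv2.COLOR_RGB2HSV);mk=cv2.inRange(h,(100,130,60),(125,255,255)); c,s,mk=blob(mk,(300,190,440,330))
  cn=max(cv2.findContours(mk,0,cv2.CHAIN_APPROX_NONE)[0],key=cv2.contourArea)[:,0]
  for z in(.056,.054,.050,.046,.042,.040,.038):
    w=(onz(m,P,cn,z)[:,:2]*1000-[585.5,16.9])@D(.497); print(t,z,"x",w[:,0].min().round(1),w[:,0].max().round(1),"y",w[:,1].min().round(1),w[:,1].max().round(1),s[:4])
d=np.load("w8.npz");P=wristP(dict(eef_pos=d["p"],eef_rot=d["r"]),m)
for (u,v),z in(((322,313),.052),((322,313),.034),((250,214),.034),((333,378),.034)):
  w=(onz(m,P,(190+u/3.3,180+v/3.3),z)[:,:2]*1000-[585.5,16.9])@D(.497); print(u,v,z,w)
```

```text
w6 0.056 x -73.1 -22.9 y 38.8 80.4 [337 205  87  89]
w6 0.054 x -72.4 -21.4 y 39.0 81.2 [337 205  87  89]
w6 0.05 x -71.0 -18.4 y 39.3 82.8 [337 205  87  89]
w6 0.046 x -69.5 -15.4 y 39.6 84.4 [337 205  87  89]
w6 0.042 x -68.0 -12.5 y 39.9 85.9 [337 205  87  89]
w6 0.04 x -67.3 -11.0 y 40.0 86.7 [337 205  87  89]
w6 0.038 x -66.6 -9.5 y 40.2 87.5 [337 205  87  89]
w8 0.056 x -76.1 -28.8 y 38.2 77.6 [337 205  87  89]
w8 0.054 x -75.4 -27.3 y 38.4 78.3 [337 205  87  89]
w8 0.05 x -73.9 -24.3 y 38.7 79.9 [337 205  87  89]
w8 0.046 x -72.4 -21.3 y 39.0 81.5 [337 205  87  89]
w8 0.042 x -71.0 -18.3 y 39.3 83.1 [337 205  87  89]
w8 0.04 x -70.2 -16.8 y 39.4 83.8 [337 205  87  89]
w8 0.038 x -69.5 -15.3 y 39.6 84.6 [337 205  87  89]
322 313 0.052 [[-36.92872952  13.64787957]]
322 313 0.034 [[-25.01658564  11.44753802]]
250 214 0.034 [[-4.45403017e+01 -1.42968016e-02]]
333 378 0.034 [[-11.38206202  12.91674117]]
```

Run:
```python
from h import *
from bench import eyes
m=eyes.camera_model("wrist")
for t in("w3","w4","w5","w6","w7","w8"):
  d=np.load(t+".npz");im=d["im"]
  h=cv2.cvtColor(im,cv2.COLOR_RGB2HSV);mk=cv2.inRange(h,(100,130,60),(125,255,255)); c,s,mk=blob(mk,(300,150,440,330)); print(t,d["p"][2].round(4),s[:4],c.round(2))
D=np.array([[np.cos(.497),-np.sin(.497)],[np.sin(.497),np.cos(.497)]])
a=[]
for n,(x0,y0) in(("scene",(310,180)),("side",(290,175))):
    im=eyes.camera(n); ms=eyes.camera_model(n)
    h=cv2.cvtColor(im,cv2.COLOR_RGB2HSV)
    pk=cv2.inRange(h,(170,60,100),(180,190,255))|cv2.inRange(h,(0,60,100),(6,190,255)); c,s,mk=blob(pk,(x0,y0,x0+50,y0+50))
    cn=max(cv2.findContours(mk,0,cv2.CHAIN_APPROX_NONE)[0],key=cv2.contourArea)[:,0]
    w=(onz(ms,ms["pose"],cn,.052)[:,:2]*1000-[585.5,16.9])@D; print(n,s,"pink x",w[:,0].min(),w[:,0].max(),"y",w[:,1].min(),w[:,1].max())
    a.append(cv2.resize(im[y0:y0+45,x0:x0+48],(384,360),interpolation=cv2.INTER_CUBIC))
cv2.imwrite("pics/w9.png",np.hstack(a)[:,:,::-1])
```

```text
w3 0.0564 [332 189  72  76] [365.12 223.51]
w4 0.0332 [335 200  81  85] [371.67 235.27]
w5 0.0237 [336 205  87  89] [375.42 241.16]
w6 0.0169 [337 205  87  89] [376.48 241.28]
w7 0.01 [337 205  87  89] [376.62 241.33]
w8 0.0093 [337 205  87  89] [376.71 241.45]
scene [326 197  10  14  66] pink x -26.256383167130412 28.27811882994634 y -12.121963594916465 12.88687524869578
side [309 190  16  16 122] pink x -39.82802974514206 32.51768017515656 y -29.710303950646715 8.587162826964654
```

View pics/w9.png

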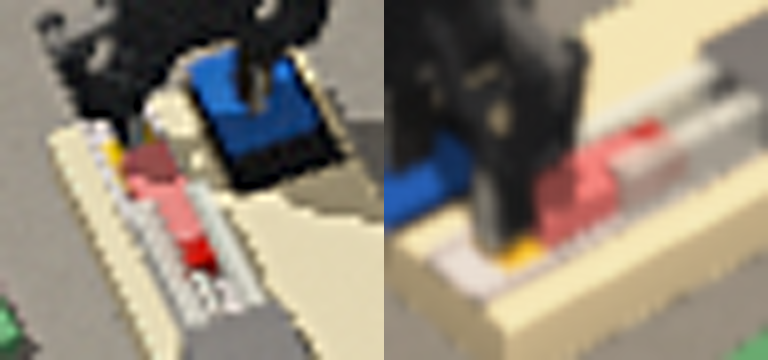

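Run:
```python
from bench import ctrl, hand_in
o=ctrl.get_obs(); print(o["time_s"],o["eef_pos"],o["wrist_force"],o["opening"])
print(hand_in())
```

```text
7.55 [0.53706836 0.02347382 0.00930787] [-1.56369949  0.82331673 13.43758873] 0.600072161513446
the job is handed in; nothing more can be done
None
```

I pressed the key down to its stop with one finger. The other finger, already standing over the yellow band, stopped the eraser there. I handed in at 7.55 s with both fingers still holding.

**Last checks:**
- **Key:** it moved about 14 mm from first touch to the stop. The wrist picture put its top at about 40 mm, which is fully down. The push was about 13 N at hand-in and peaked at about 34 N (total wrist force) when I first pressed on the stop.
- **Eraser:** it lies straight on the runway with its nose on the band. The scene camera put the nose at about x = -26 mm. The wrist view gave -29 to -37 mm, depending on the height assumed for the edge. The two disagree by up to 11 mm, but every value is inside the band's -12 to -45 mm.
- **Other things on the table:** those in view beside the dispenser (brush, green eraser and cardboard box) showed no movement in the pictures. I did not check the rest again, but the arm passed well above them.

**Disagreement with the description:** at 60% opening the fingertips stood about 30 mm behind the tool point, not 11 mm ahead of it as stated. I found this from the cameras and went down by touch instead.

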